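Build a polishing-wheel pack on the yellow stand

ROBOT

A 6-joint arm with a two-finger parallel gripper is mounted at the origin on the work surface. World frame = base frame: x ahead of the robot, y to its left, z up, the work surface at z = 0. Lengths are in m, angles in rad, forces in N, time in s.
With the tool pointing down it reaches from about 0.325 to 0.775 m from the base axis. Payload 5.5 kg.
Tool frame: the origin (TCP) lies at the very end of the fingers, on their centre line; the grasp point (between the pads) lies behind it (tcp_to_grasp is the z of the grasp point in the tool frame, in m); z points along the fingers, y is the direction in which the jaws open and shut (so a half turn about z gives the same grasp; the last joint's range is limited). The gripper opens to 88 mm and grips with 3 to 60 N. Pads are 20 mm wide; open, the fingers measure 115 mm over their backs; the gripper's body (75 mm by 178 mm) begins 61 mm behind the grasp point.
Start: joints at [-1.404, 0.091, 1.231, -0, 1.82, -0.057], TCP at [0.133, -0.585, 0.223] pointing down, gripper open.
Joint ranges: [-2.87, 2.87], [-0.86, 2.18], [0.17, 2.46], [-1.51, 4.65], [0.06, 2.69], [-2.65, 2.65]. Speed limits (rad/s): [2.57, 2.57, 3.01, 3.14, 3.14, 3.14].

INTERFACE

Orientations are given as a rotation vector (axis times angle).
In Python, from station import read_state, get_image, finish_job, tcp_to_grasp gives the robot as it stands.
- The arm moves only by the tool send_rows, never from a script. Its argument "moves" is text: rows parted by semicolons, each of 7 numbers parted by spaces: the turn, a rotation vector about the tool's x, y, z in rad, then the shift along the tool's x, y, z in mm, then the opening, from 0 (shut) to 1 (fully open). In form: ax ay az dx dy dz fingers; .... A call has 1 to 20 rows; each row is the pose to reach, as a shift and turn from the pose commanded when the call began, along the tool's axes at that moment; what a row does not reach only later rows make up. A row lasts 1/12 s, in which the tool goes at most 41.7 mm and 7.16 degrees, less where a joint would pass 70% of its speed; a pose out of reach is approached as far as the arm can. A call with a gripper value outside its range is refused whole. The fingers move at their own pace and stop on an object; "force" is the grip in N (left out, the last holds). Time passes only in rows, so rows that repeat a pose let the fingers close. It gives the time, the measured TCP pose, the force and the opening at its end, in the units of the state.
- read_state(): the state, without advancing time (a new reading comes with each control period).
- get_image(name): name is "scene" or "top"; returns a dict with "pixels" (384x512x3 uint8, red, green, blue), "mtx" (3x3 intrinsics, pixels), "dist_coeffs" ([k1, k2, p1, p2, k3] as OpenCV has them; the pictures are not rectified), "R" (3x3) and "t" (3): a world point X has camera coordinates R X + t. Camera axes: x right, y down, z forward; pixel columns grow to the right and rows downward; lengths in m; the calibration is good to about 2 mm. A picture is of the moment at which its call begins. There is no depth.
- finish_job(): hands the job in, once; it reports no verdict.
The state is a dict: "time": time; "joint_positions": joint angles; "joint_velocities": joint speeds; "tau": joint torques, N m; "eef_pos": TCP position; "tcp_rot": TCP orientation; "wrist_force": force on the tool from outside, world axes, zero at the start; "torque": the same for the moment, N m; "grip_width": opening from 0.0 (shut) to 1.0 (fully open).
Only numpy, scipy, OpenCV 4.12 (cv2) and the standard library are available. Lean on these libraries where they do the work, as an engineer would, in place of code of your own. Each camera call takes 0.05 s, during which the arm holds its last target. There are 200 camera calls.

TASK

Build up the wheel pack on the post of the assembly stand with the yellow base (not the red one): first the orange ring, flat on the stand's collar, then the blue wheel, then the green wheel, and last the steel cone, knob up, over the tapered tip of the post. Lower each part down the post rather than dropping it, set the cone on only lightly, and leave the teal drum, the stone and the jar where they are.

Things in the scene. Friction and masses are not known exactly. Their poses are not given: they have to be found in the camera images.
- yellow_stand_seat (a point): The stand to use, fixed to the bench: square base plate 90 x 90 x 8 mm painted yellow, on it a dark steel collar 36 mm in diameter whose top is 24 mm above the bench, and from that an upright steel post 18 mm in diameter. The post is straight for 40 mm above the collar, then tapers over 10 mm to an 8 mm flat tip, 50 mm above the collar. This point is the centre of the collar's top face, on the post's axis; z points up.
- red_stand_seat (a point): An identical fixed stand with a red base plate, which stays empty. Same point: centre of the collar's top face, 24 mm above the bench; post to 50 mm above it.
- flange_center (a point): Loose orange-anodised aluminium ring, lying flat: outer diameter 54 mm, bore 26 mm, 14 mm thick. The point is its centre, half-way up (7 mm above its underside); z is its axis, up.
- blue_wheel_center (a point): Loose blue grinding wheel, lying flat: outer diameter 54 mm, bore 26 mm, 16 mm thick. The point is its centre, half-way up (8 mm above its underside); z is its axis, up.
- green_wheel_center (a point): Loose green polishing wheel, lying flat: outer diameter 54 mm, bore 26 mm, 14 mm thick. The point is its centre, half-way up (7 mm above its underside); z is its axis, up.
- cone_center (a point): Loose steel clamping cone, standing on its open end, 46 mm high: the lower 26 mm is a hollow cone, outer diameter 36 mm at the foot and 26 mm at its top, bore 24 mm at the mouth narrowing upward, 20 mm deep; the upper 20 mm is a solid round knob 24 mm in diameter to grip. The point is on its axis, half-way up (23 mm above the foot; the knob's middle is 13 mm above the point); z is its axis, up. On the finished pack its foot rests on the green wheel, 44 mm above the collar.
- drum_center (a point): Bystander: teal-sided grey drum 80 mm in diameter, 36 mm high, loose; the point is its centre, half-way up.
- stone_center (a point): Bystander: tan sharpening stone, 90 x 28 x 22 mm, long along its x, loose; the point is its centre, half-way up.
- jar_center (a point): Bystander: amber glass jar with a black cap, 52 mm in diameter, 55 mm high, loose; the point is its centre, half-way up.
Mind the look-alikes: they are no part of the job. Of the things that look like the part that bears blue_wheel_center, the smallest one is meant.

How it is judged:
On the way, in this order (a step that is already met when the one before it is completed fails the run):
1. the orange ring lies flat in its place on the yellow stand (horizontal distance between flange_center and yellow_stand_seat below 0.0065 m and z of flange_center in the frame of yellow_stand_seat between 0.004 and 0.01 m and angle between flange_center's own z axis and vertical below 0.12 rad), for 0.2 s.
2. the blue wheel lies flat in its place on the yellow stand (horizontal distance between blue_wheel_center and yellow_stand_seat below 0.0065 m and z of blue_wheel_center in the frame of yellow_stand_seat between 0.019 and 0.025 m and angle between blue_wheel_center's own z axis and vertical below 0.12 rad), for 0.2 s.
3. the green wheel lies flat in its place on the yellow stand (horizontal distance between green_wheel_center and yellow_stand_seat below 0.0065 m and z of green_wheel_center in the frame of yellow_stand_seat between 0.034 and 0.04 m and angle between green_wheel_center's own z axis and vertical below 0.12 rad), for 0.2 s.
At the end, for the whole second after the job is handed in: On the yellow stand's post, from the collar up: orange ring, blue wheel, green wheel, steel cone knob up; each within 3 mm of its stacked height and lying flat (within 0.12 rad), wheels and ring within 6.5 mm and the cone within 9 mm of the post's axis; all released and at rest (all of step 1 and all of step 2 and all of step 3 and linear speed of each of flange, blue_wheel, green_wheel, cone below 0.02 m/s and horizontal distance between cone_center and yellow_stand_seat below 0.009 m and z of cone_center in the frame of yellow_stand_seat between 0.064 and 0.07 m and angle between cone_center's own z axis and vertical below 0.12 rad); the robot touches nothing.
It fails at once if a part is dropped down the yellow stand's post (falls faster than 0.6 m/s on it) ((horizontal distance between flange_center and yellow_stand_seat below 0.02 m and z of flange_center in the frame of yellow_stand_seat below 0.055 m and linear speed of flange above 0.6 m/s) or (horizontal distance between blue_wheel_center and yellow_stand_seat below 0.02 m and z of blue_wheel_center in the frame of yellow_stand_seat below 0.055 m and linear speed of blue_wheel above 0.6 m/s) or (horizontal distance between green_wheel_center and yellow_stand_seat below 0.02 m and z of green_wheel_center in the frame of yellow_stand_seat below 0.055 m and linear speed of green_wheel above 0.6 m/s) or (horizontal distance between cone_center and yellow_stand_seat below 0.02 m and z of cone_center in the frame of yellow_stand_seat below 0.085 m and linear speed of cone above 0.6 m/s)).
It fails at once if the cone is pressed on hard (over 40 N) (contact force between cone and green_wheel above 40 N or contact force between cone and yellow_stand above 40 N).
It fails at once if the drum, the stone or the jar is moved more than 30 mm (distance of any of drum_center, stone_center, jar_center from where it was at the start of the episode above 0.03 m).
It also fails if it takes over 104 s, if anything falls off the work surface, if the arm or the gripper's body presses on something with over 40 N, if the wrist force passes 120 N, or if a joint passes its speed limit or range.

## Working session

There is one attempt and no reset: what is moved stays moved. The work goes in short steps, Python scripts to look and compute and a tool call to move; the robot and the scene stay as the last step left them, time stands still between calls to the robot, and variables do not carry over. Pictures are saved under pics/ and viewed, about 12 in all and at most 16, crops included, and the job is handed in when it is done.

Besides the shell and the picture viewer there is one more tool, called after ">>>" as name(argument=value, ...), one argument or row to a line, values as JSON. send_rows: Moves the arm, as the interface text tells. Its arguments: {"type":"object","properties":{"moves":{"type":"string"},"force":{"type":"number"}},"required":["moves"]}

```bash
mkdir -p pics; ls; python3 - <<'E'
from station import *
import cv2
print(read_state(), tcp_to_grasp)
for n in("top","scene"):
    im=get_image(n); cv2.imwrite(f"pics/{n}0.png",cv2.resize(im["pixels"][:,:,::-1],(768,576),interpolation=cv2.INTER_CUBIC))
    print(n,im["mtx"],im["dist_coeffs"],im["R"],im["t"])
E
```

```text
pics
{'time': 0.0, 'joint_positions': array([-1.40371404e+00,  9.18491791e-02,  1.23189205e+00, -4.15443050e-05,
        1.81981472e+00, -5.66956290e-02]), 'joint_velocities': array([ 0.00044566, -0.00033922, -0.00046537, -0.00036316, -0.00173678,
        0.00026207]), 'tau': array([-5.42467606e-04, -4.46455157e+01, -4.06447649e+01,  6.96439901e-02,
        2.94628541e-02, -1.46251577e-04]), 'eef_pos': array([ 0.13308471, -0.58473821,  0.22150921]), 'tcp_rot': array([-3.12000409e+00, -3.50542016e-01,  2.33144696e-04]), 'wrist_force': array([-0.30030327, -0.51164866,  0.33645283]), 'torque': array([ 0.00589413, -0.02191813,  0.07117588]), 'grip_width': 1.0009328467588858} -0.0187
top [[373.09540348   0.         249.68026011]
 [  0.         373.09540348 195.27256088]
 [  0.           0.           1.        ]] [-0.05973594  0.          0.          0.          0.        ] [[-0.00879529 -0.99990245 -0.01085012]
 [-0.98607024  0.0104749  -0.16599928]
 [ 0.16609674  0.00923897 -0.98606618]] [-0.00149206  0.49047398  0.93554835]
scene [[397.98633992   0.         258.62553146]
 [  0.         397.98633992 185.7221516 ]
 [  0.           0.           1.        ]] [-0.04600676  0.          0.          0.          0.        ] [[ 0.30747482  0.95151818 -0.00850787]
 [ 0.78033589 -0.25725529 -0.56999615]
 [-0.54455039  0.16862047 -0.82160332]] [-0.14270278 -0.34179889  1.2591748 ]
```

View pics/top0.png

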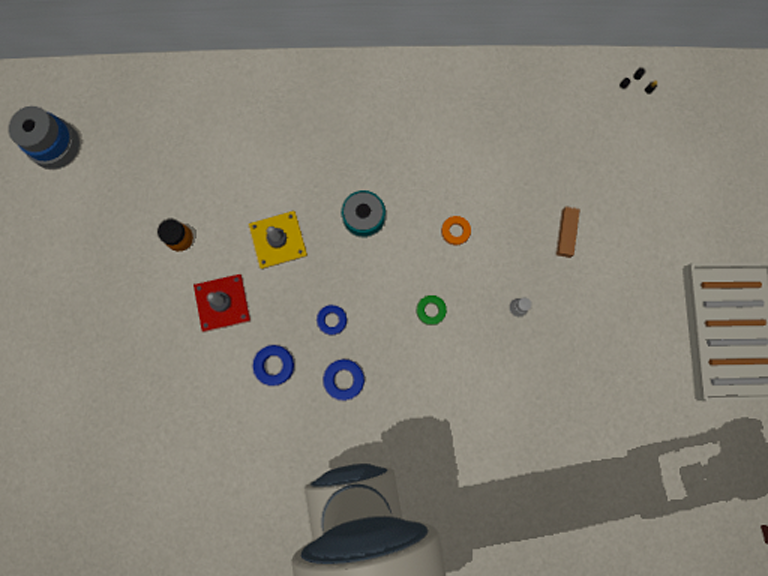

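View pics/scene0.png

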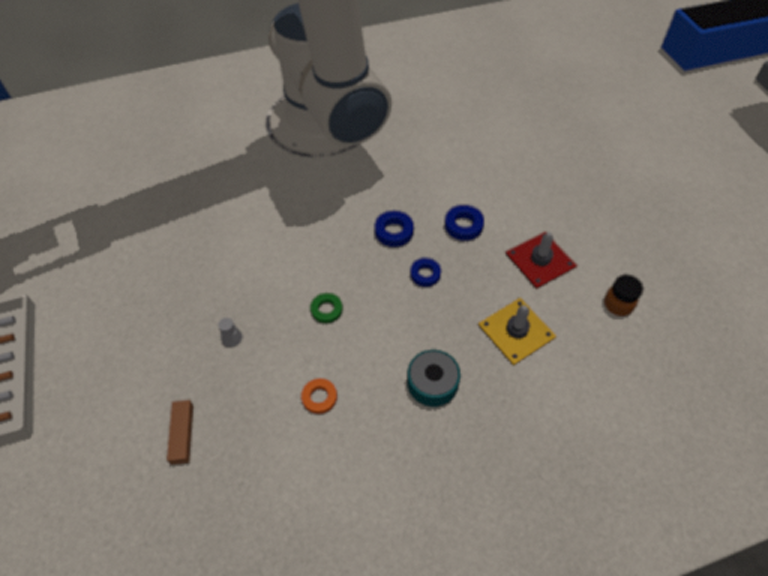

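The top view (2x of 512 wide → 1.5x) shows three blue rings, at (332,320), (273,365) and (344,379). The one at (332,320) is clearly the smallest, so it is the one meant. The yellow stand is at (278,239), orange at (456,230), green at (431,310) and the cone at (520,307). I'll measure these next and confirm the blue wheel in one crop.

```bash
cat > h.py <<'E'
import numpy as np, cv2
from scipy.optimize import least_squares
from station import *
def proj(im,X):
    return cv2.projectPoints(np.asarray(X,float).reshape(-1,3),cv2.Rodrigues(im["R"])[0],im["t"],im["mtx"],im["dist_coeffs"])[0][:,0]
def ray(im,px,z):
    u=cv2.undistortPoints(np.array([[px]],float),im["mtx"],im["dist_coeffs"])[0,0]
    d=im["R"].T@np.array([*u,1]); c=-im["R"].T@im["t"]; return c+d*(z-c[2])/d[2]
def cyl(r,z0,z1,r1=None,n=90):
    a=np.arange(n)*2*np.pi/n; c=np.c_[np.cos(a),np.sin(a)]
    return np.r_[np.c_[c*r,np.full(n,z0)],np.c_[c*(r if r1 is None else r1),np.full(n,z1)]]
def hullcen(p):
    h=cv2.convexHull(p.astype(np.float32)); m=cv2.moments(h); return np.array([m["m10"]/m["m00"],m["m01"]/m["m00"]]),m["m00"]
def blobs(im,kind,amin=40):
    hsv=cv2.cvtColor(im["pixels"],cv2.COLOR_RGB2HSV); H,S,V=[hsv[...,i].astype(int) for i in range(3)]
    m={"orange":(H>5)&(H<18)&(S>200)&(V>120),"blue":(H>105)&(H<130)&(S>150),"green":(H>50)&(H<80)&(S>130),
       "yellow":(H>20)&(H<33)&(S>180)&(V>100),"red":((H<5)|(H>174))&(S>180)}[kind]
    m=cv2.morphologyEx(m.astype(np.uint8),cv2.MORPH_CLOSE,np.ones((3,3)))
    n,l,s,c=cv2.connectedComponentsWithStats(m); out=[]
    for i in range(1,n):
        if s[i,4]>amin:
            yx=np.argwhere(l==i)[:,::-1]; q=np.concatenate([yx+d for d in([-.5,-.5],[.5,-.5],[-.5,.5],[.5,.5])])
            out.append((*hullcen(q),s[i,4]))
    return out
def locate(im,px,shape,z):
    x=ray(im,px,z)[:2]
    f=lambda p:hullcen(proj(im,shape+[p[0],p[1],0]))[0]-px
    r=least_squares(f,x,diff_step=1e-4); return r.x, hullcen(proj(im,shape+[*r.x,0]))[1]
E
cat > m.py <<'E'
from h import *
ims={n:get_image(n) for n in("top","scene")}
c=np.array([[1,1],[1,-1],[-1,-1],[-1,1]])*.045
for k,h in(("orange",.014),("blue",.016),("green",.014),("yellow",.008),("red",.008)):
    for n,im in ims.items():
        for px,A,cnt in blobs(im,k):
            if k in("yellow","red"):
                t=.25; R=np.array([[np.cos(t),-np.sin(t)],[np.sin(t),np.cos(t)]]); q=c@R.T
                s=np.r_[np.c_[q,np.zeros(4)],np.c_[q,np.full(4,h)]]
            else: s=cyl(.027,0,h)
            x,Am=locate(im,px,s,h/2); print(k,n,px.round(1),x.round(4),"hull",A,"model",Am.round(0))
E
cat > crop.py <<'E'
from h import *
E
python3 m.py; python3 - <<'E'
from h import *
t=get_image("top")["pixels"];s=get_image("scene")["pixels"]
def c(a,x,y,w=60,k=6): return cv2.resize(a[y-w//2:y+w//2,x-w//2:x+w//2,::-1],None,fx=k,fy=k,interpolation=cv2.INTER_NEAREST)
a=np.vstack([np.hstack([c(t,215,225,80,3),c(t,185,160,40),c(t,347,205,40)]),np.hstack([c(s,284,170,80,3),c(s,345,215,40),c(s,153,221,40)])])
cv2.imwrite("pics/c1.png",a);print(a.shape)
E
```

```text
(480, 720, 3)Traceback (most recent call last):
  File "m.py", line 11, in <module>
    x,Am=locate(im,px,s,h/2); print(k,n,px.round(1),x.round(4),"hull",A,"model",Am.round(0))
                                                                                ^^^^^^^^
AttributeError: 'float' object has no attribute 'round'
```

View pics/c1.png

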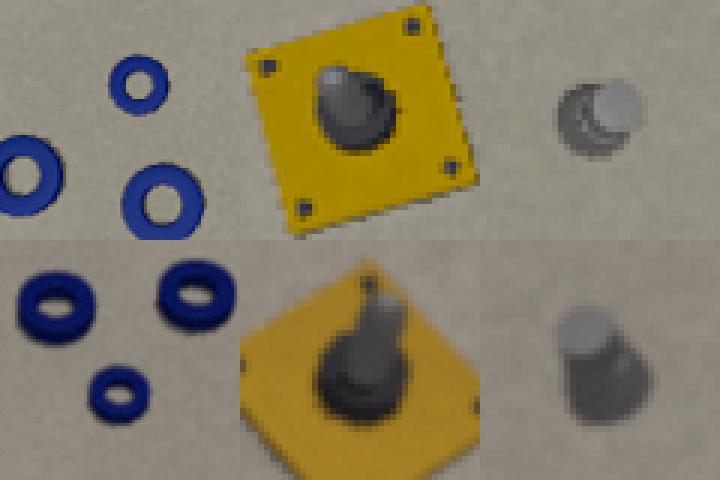

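The crops confirm that the blue wheel at top crop (139,85) is clearly smaller than its two look-alikes. The cone stands upright, with its knob top at about (350,202.7) in top and (150.8,216.3) in scene, native pixels.

```bash
sed -i 's/Am.round(0)/round(Am)/; s/"hull",A/"hull",round(A)/' m.py; python3 m.py; python3 - <<'E'
from h import *
t=get_image("top");s=get_image("scene")
print("knob",ray(t,[350,202.7],.046),ray(s,[150.8,216.3],.046))
print("tip",ray(t,[181.2-.5,153.7-.5],.074),ray(s,[349.7-.5,205-.5],.074))
# cone silhouette: darker/bluish-neutral vs background
for n,im,(x,y) in(("top",t,(347,205)),("scene",s,(153,221))):
    p=im["pixels"][y-20:y+20,x-20:x+20].astype(float)
    bg=np.median(p.reshape(-1,3),0); sat=(p[...,0]-p[...,2]); b0=np.median(sat)
    m=(np.abs(sat-b0)>0.5*b0).astype(np.uint8); m=cv2.morphologyEx(m,cv2.MORPH_OPEN,np.ones((2,2)))
    nn,l,st,c=cv2.connectedComponentsWithStats(m); i=1+np.argmax(st[1:,4]); yx=np.argwhere(l==i)[:,::-1]+[x-20,y-20]
    q=np.concatenate([yx+d for d in([-.5,-.5],[.5,-.5],[-.5,.5],[.5,.5])]); px,A=hullcen(q)
    S=np.r_[cyl(.018,0,.026,.013),cyl(.012,.026,.046)]
    print("cone",n,px,A,locate(im,px,S,.02))
E
```

```text
orange top [303.9 153. ] [ 0.613  -0.1567] hull 299 model 320
orange scene [212.4 263.5] [ 0.6148 -0.1578] hull 370 model 485
blue top [31.6 93. ] [0.8076 0.6322] hull 641 model 305
blue top [220.9 212.9] [0.4487 0.0717] hull 306 model 332
blue top [181.9 243.1] [0.3687 0.1756] hull 588 model 347
blue top [228.8 252.6] [0.3428 0.0503] hull 579 model 339
blue scene [476.2  24.7] [0.0178 0.9709] hull 2196 model 166
blue scene [309.1 148.2] [0.3706 0.1744] hull 469 model 315
blue scene [262.4 152.1] [0.3437 0.0496] hull 476 model 319
blue scene [283.2 181.2] [0.452  0.0699] hull 290 model 362
green top [287.3 206.1] [ 0.4653 -0.107 ] hull 312 model 329
green scene [217.2 205. ] [ 0.468  -0.1083] hull 310 model 387
yellow top [184.7 159.3] [0.6002 0.1733] hull 1058 model 1051
yellow scene [344.  220.8] [0.6038 0.1707] hull 1176 model 1308
red top [147.3 201.4] [0.4831 0.2739] hull 1080 model 1104
red scene [359.9 173.4] [0.4874 0.2704] hull 882 model 1046
knob [ 0.46724962 -0.26683233  0.046     ] [ 0.474839   -0.26541825  0.046     ]
tip [0.59724301 0.17108422 0.074     ] [0.60302822 0.17130294 0.074     ]
cone top [347.40988056 204.87024973] 153.5 (array([ 0.46654604, -0.26869815]), 161.45832627103664)
cone scene [153.65677656 222.51172161] 227.5 (array([ 0.47457876, -0.26535499]), 253.60427371389233)
```

>>> send_rows(
  moves="0 0 0.224 563 -310 100 1;0 0 0.224 563 -310 100 1;0 0 0.224 563 -310 100 1;0 0 0.224 563 -310 100 1;0 0 0.224 563 -310 100 1;0 0 0.224 563 -310 100 1;0 0 0.224 563 -310 100 1;0 0 0.224 563 -310 100 1;0 0 0.224 563 -310 100 1;0 0 0.224 563 -310 100 1;0 0 0.224 563 -310 100 1;0 0 0.224 563 -310 100 1;0 0 0.224 563 -310 100 1;0 0 0.224 563 -310 100 1;0 0 0.224 563 -310 100 1;0 0 0.224 563 -310 100 1;0 0 0.224 563 -310 100 1;0 0 0.224 563 -310 100 1;0 0 0.224 563 -310 100 1;0 0 0.224 563 -310 100 1",
  force=20,
)

```text
time: 2.17
eef_pos: [0.6128, -0.159, 0.1232]
tcp_rot: [3.141, -0.002, 0.001]
wrist_force: [0.6, 0.4, 0.2]
grip_width: 0.998
```

>>> send_rows(
  moves="0 0 0 1 -2 40 1;0 0 0 1 -2 80 1;0 0 0 1 -2 105 1;0 0 0 1 -2 115 1;0 0 0 1 -2 119 1;0 0 0 1 -2 119 1;0 0 0 1 -2 119 1;0 0 0 1 -2 119 0.5;0 0 0 1 -2 119 0.4;0 0 0 1 -2 119 0.4;0 0 0 1 -2 119 0.4;0 0 0 1 -2 119 0.4;0 0 0 1 -2 119 0.4;0 0 0 1 -2 119 0.4;0 0 0 1 -2 119 0.4",
  force=25,
)

```text
time: 3.42
eef_pos: [0.6145, -0.1558, 0.004]
tcp_rot: [3.141, -0.0, 0.001]
wrist_force: [-0.2, 0.2, 2.1]
grip_width: 0.612
```

>>> send_rows(
  moves="0 0 0 0 0 -40 0.4;0 0 0 0 0 -80 0.4;0 0 0 0 0 -116 0.4;0 0 0 -12 -40 -116 0.4;0 0 0 -12 -80 -116 0.4;0 0 0 -12 -120 -116 0.4;0 0 0 -12 -160 -116 0.4;0 0 0 -12 -200 -116 0.4;0 0 0 -12 -240 -116 0.4;0 0 0 -12 -280 -116 0.4;0 0 0 -12 -310 -116 0.4;0 0 0 -12 -328 -116 0.4;0 0 0 -12 -328 -116 0.4;0 0 0 -12 -328 -116 0.4;0 0 0 -12 -328 -116 0.4",
)

```text
time: 4.67
eef_pos: [0.6023, 0.1714, 0.1192]
tcp_rot: [3.141, -0.001, -0.001]
wrist_force: [-0.3, -0.2, -1.4]
grip_width: 0.617
```

```bash
cat > look.py <<'E'
import sys
from h import *
# usage: look.py name X Y Z half scale
n=sys.argv[1]; P=list(map(float,sys.argv[2:5])); w=int(sys.argv[5]); k=int(sys.argv[6])
o=[]
for c in("top","scene"):
    im=get_image(c); x,y=proj(im,[P])[0].round().astype(int); print(c,"crop origin",x-w,y-w,"scale",k)
    o.append(cv2.resize(im["pixels"][y-w:y+w,x-w:x+w,::-1],None,fx=k,fy=k,interpolation=cv2.INTER_CUBIC))
cv2.imwrite(f"pics/{n}.png",np.hstack(o)); s=read_state(); print(s["eef_pos"].round(4),s["grip_width"],s["wrist_force"])
E
python3 look.py o1 0.602 0.172 0.06 35 5
```

```text
top crop origin 146 118 scale 5
scene crop origin 313 172 scale 5
[0.6025 0.1708 0.1195] 0.612177256141798 [ 0.28048492  0.16746454 -0.65548593]
```

View pics/o1.png

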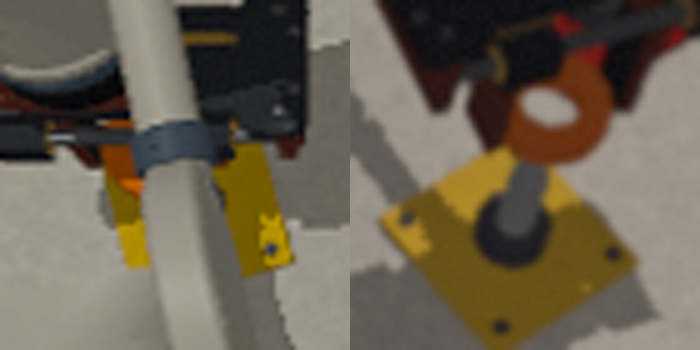

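The scene crop shows the ring held flat over the post, with the ring centre at about (558,115) and the post tip at about (530,175). I'll check the relative alignment with the bore, using that camera only.

```bash
cat > bore.py <<'E'
import sys
from h import *
# bore.py zbottom thick : bore-visible region in the scene camera -> ring centre per that camera
zb,h=map(float,sys.argv[1:3]); im=get_image("scene"); s=read_state(); T=s["eef_pos"]
from scipy.ndimage import label
def vis(p):
    K=16; b=proj(im,[[p[0],p[1],zb]])[0].round()-20; ms=[]
    for z in(zb,zb+h):
        a=np.linspace(0,2*np.pi,120); q=proj(im,np.c_[p[0]+.013*np.cos(a),p[1]+.013*np.sin(a),np.full(120,z)])
        m=np.zeros((40*K,40*K),np.uint8); cv2.fillPoly(m,[((q-b+.5)*K).astype(np.int32)],1); ms.append(m)
    mm=cv2.moments(ms[0]&ms[1],True); return np.array([mm["m10"],mm["m01"]])/mm["m00"]/K-.5+b, mm["m00"]/K/K
pv,A=vis(T[:2]); x,y=pv.round().astype(int); r=9
p=im["pixels"][y-r:y+r+1,x-r:x+r+1].astype(int); sat=p.max(2)-p.min(2)
m=((p.min(2)>75)&(sat<45)); l,n=label(m); c=max(range(1,n+1),key=lambda i:(l==i).sum()/(1+np.hypot(*(np.argwhere(l==i).mean(0)-r))**2))
yx=np.argwhere(l==c); px=yx.mean(0)[::-1]+[x-r,y-r]
J=np.c_[(vis(T[:2]+[.004,0])[0]-pv)/.004,(vis(T[:2]+[0,.004])[0]-pv)/.004]
print("TCP",T.round(4),"pred",pv,round(A),"seen",px,len(yx),"ring centre (scene cam)",(T[:2]+np.linalg.solve(J,px-pv)).round(4))
E
python3 bore.py 0.1155 0.014
python3 - <<'E'
from h import *
im=get_image("scene")
b=proj(im,[[.6035,.171,z] for z in(.008,.024,.064,.074)]);print(b.round(1))
E
```

```text
TCP [0.6026 0.1707 0.1196] pred [352.83523761 192.51266223] 49 seen [352.04918033 193.04918033] 61 ring centre (scene cam) [0.6033 0.1685]
[[344.3 219.3]
 [345.4 215.9]
 [348.4 207. ]
 [349.2 204.7]]
```

>>> send_rows(
  moves="0 0 0 0.5 -2.3 0 0.4;0 0 0 0.5 -2.3 15 0.4;0 0 0 0.5 -2.3 30 0.4;0 0 0 0.5 -2.3 40 0.4;0 0 0 0.5 -2.3 50 0.4;0 0 0 0.5 -2.3 60 0.4;0 0 0 0.5 -2.3 60 0.4",
)

```text
time: 5.45
eef_pos: [0.6017, 0.1741, 0.0568]
tcp_rot: [3.141, -0.001, -0.006]
wrist_force: [-1.1, 0.2, -1.1]
grip_width: 0.609
```

```bash
python3 look.py o2 0.602 0.172 0.05 35 5
```

```text
top crop origin 147 119 scale 5
scene crop origin 312 175 scale 5
[0.6027 0.1744 0.0593] 0.61210156947738 [ 0.53136765  0.56519335 -0.80596952]
```

View pics/o2.png

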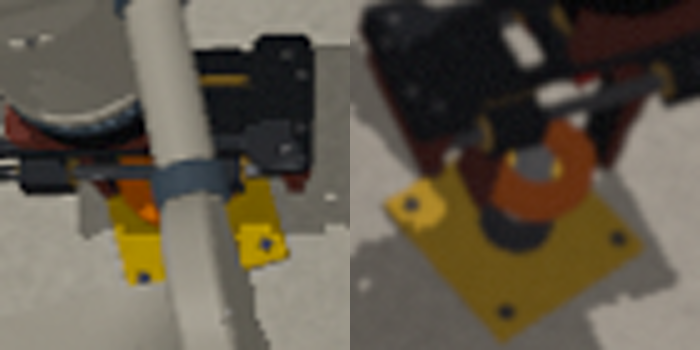

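The post is inside the bore with a yellow gap on both sides (crop (515,163) and (557,163)), and the force is about zero. I'll go on down.

>>> send_rows(
  moves="0 0 0 0 0 10 0.4;0 0 0 0 0 20 0.4;0 0 0 0 0 26 0.4;0 0 0 0 0 30 0.4;0 0 0 0 0 31 0.4;0 0 0 0 0 31 0.4;0 0 0 0 0 31 0.4",
)

```text
time: 6.13
eef_pos: [0.603, 0.1745, 0.0287]
tcp_rot: [-3.142, 0.0, -0.0]
wrist_force: [0.3, -0.2, -0.4]
grip_width: 0.613
```

>>> send_rows(
  moves="0 0 0 0 0 1 0.4;0 0 0 0 0 1.5 0.4;0 0 0 0 0 1.5 0.4;0 0 0 0 0 1.5 0.7;0 0 0 0 0 1.5 0.8;0 0 0 0 0 1.5 0.9;0 0 0 0 0 1.5 0.9;0 0 0 0 0 1.5 0.9;0 0 0 0 0 -30 0.9;0 0 0 0 0 -60 0.9;0 0 0 0 0 -92 1;0 0 0 -75 60 -92 1;0 0 0 -152 103 -92 1;0 0 0 -152 103 -92 1;0 0 0 -152 103 -92 1;0 0 0 -152 103 -92 1",
)

```text
time: 7.47
eef_pos: [0.4477, 0.0698, 0.1203]
tcp_rot: [3.141, -0.002, -0.002]
wrist_force: [-0.1, -0.2, 0.1]
grip_width: 0.997
```

```bash
python3 m.py | grep -E "orange|yellow|blue scene|blue top"; python3 look.py o3 0.602 0.172 0.03 35 5
```

```text
orange scene [346.6 213.9] [0.5909 0.1832] hull 362 model 406
blue top [31.5 92.9] [0.808  0.6325] hull 654 model 305
blue top [219.8 218.7] [0.4331 0.0746] hull 89 model 333
blue top [183. 243.] [0.3691 0.1726] hull 532 model 346
blue top [223.5 253.1] [0.3416 0.0644] hull 314 model 340
blue scene [476.3  24.7] [0.0178 0.9711] hull 2192 model 166
blue scene [309.2 148.2] [0.3705 0.1747] hull 468 model 315
blue scene [262.3 152.9] [0.3463 0.0485] hull 448 model 320
blue scene [283.2 181.4] [0.4523 0.0698] hull 288 model 362
yellow top [184.6 145.7] [0.6394 0.1746] hull 164 model 1032
yellow scene [343.6 221.8] [0.606  0.1687] hull 1089 model 1313
top crop origin 149 121 scale 5
scene crop origin 311 179 scale 5
[0.4515 0.0717 0.1212] 0.9995494624766034 [-0.84101074  0.08194214 -0.19366027]
```

View pics/o3.png

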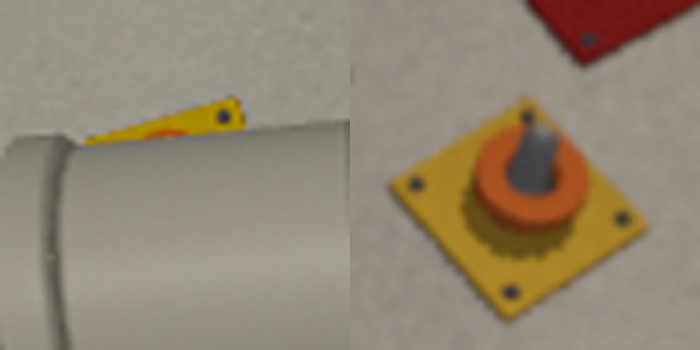

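>>> send_rows(
  moves="0 0 0 0 0 40 1;0 0 0 0 0 80 1;0 0 0 0 0 105 1;0 0 0 0 0 114 1;0 0 0 0 0 117 1;0 0 0 0 0 117 1;0 0 0 0 0 117 1;0 0 0 0 0 117 0.5;0 0 0 0 0 117 0.4;0 0 0 0 0 117 0.4;0 0 0 0 0 117 0.4;0 0 0 0 0 117 0.4;0 0 0 0 0 117 0.4;0 0 0 0 0 117 0.4;0 0 0 0 0 117 0.4;0 0 0 0 0 117 0.4",
)

```text
time: 9.0
eef_pos: [0.451, 0.0716, 0.0039]
tcp_rot: [-3.141, 0.0, -0.001]
wrist_force: [-0.5, 0.1, 3.5]
grip_width: 0.602
```

```bash
python3 - <<'E'
from h import *
s=read_state();print(s["eef_pos"],s["grip_width"])
im=get_image("scene")
for px,A,c in blobs(im,"orange"): print(locate(im,px,cyl(.027,.024,.038),.031),A)
E
```

```text
[0.45098957 0.07157613 0.00393966] 0.6019940397782976
(array([0.60234877, 0.17332997]), 430.0029008949641) 363.0
```

>>> send_rows(
  moves="0 0 0 0 0 -40 0.4;0 0 0 0 0 -80 0.4;0 0 0 0 0 -116 0.4;0 0 0 30 -20 -116 0.4;0 0 0 60 -40 -116 0.4;0 0 0 90 -60 -116 0.4;0 0 0 120 -80 -116 0.4;0 0 0 140 -94 -116 0.4;0 0 0 152 -102 -116 0.4;0 0 0 152 -102 -116 0.4;0 0 0 152 -102 -116 0.4;0 0 0 152 -102 -116 0.4",
)

```text
time: 10.05
eef_pos: [0.6022, 0.1729, 0.119]
tcp_rot: [3.141, -0.001, -0.002]
wrist_force: [-0.4, -0.0, -1.7]
grip_width: 0.597
```

```bash
python3 bore.py 0.116 0.016; python3 look.py b1 0.602 0.172 0.06 35 5
```

```text
TCP [0.6021 0.1729 0.1194] pred [353.76125671 191.71753682] 43 seen [353.10909091 192.87272727] 55 ring centre (scene cam) [0.6044 0.1702]
top crop origin 146 118 scale 5
scene crop origin 313 172 scale 5
[0.6024 0.1728 0.12  ] 0.5977705710187561 [-0.34699427 -0.13812919 -0.87360702]
```

View pics/b1.png

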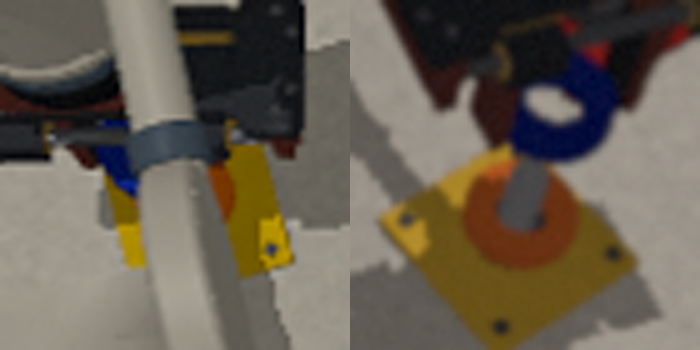

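The blue wheel is held at crop (562,105), above the post and within 1 mm of alignment by the scene camera. I'll lower it.

>>> send_rows(
  moves="0 0 0 -0.5 -1 0 0.4;0 0 0 -0.5 -1 15 0.4;0 0 0 -0.5 -1 30 0.4;0 0 0 -0.5 -1 40 0.4;0 0 0 -0.5 -1 50 0.4;0 0 0 -0.5 -1 60 0.4;0 0 0 -0.5 -1 68 0.4;0 0 0 -0.5 -1 74 0.4;0 0 0 -0.5 -1 77 0.4;0 0 0 -0.5 -1 77 0.4;0 0 0 -0.5 -1 77 0.4",
)

```text
time: 11.12
eef_pos: [0.6027, 0.1745, 0.043]
tcp_rot: [-3.141, 0.0, -0.001]
wrist_force: [-0.1, 0.1, -1.2]
grip_width: 0.604
```

>>> send_rows(
  moves="0 0 0 0 0 1 0.4;0 0 0 0 0 2 0.4;0 0 0 0 0 2 0.4;0 0 0 0 0 2 0.7;0 0 0 0 0 2 0.8;0 0 0 0 0 2 0.9;0 0 0 0 0 2 0.9;0 0 0 0 0 2 0.9;0 0 0 0 0 -30 0.9;0 0 0 0 0 -60 0.9;0 0 0 0 0 -77 1;0 0 0 -20 40 -77 1;0 0 0 -135 281 -77 1;0 0 0 -135 281 -77 1;0 0 0 -135 281 -77 1;0 0 0 -135 281 -77 1;0 0 0 -135 281 -77 1;0 0 0 -135 281 -77 1;0 0 0 -135 281 -77 1;0 0 0 -135 281 -77 1",
)

```text
time: 12.78
eef_pos: [0.4658, -0.1099, 0.1199]
tcp_rot: [3.14, -0.008, 0.0]
wrist_force: [0.2, 1.2, 0.1]
grip_width: 1.002
```

```bash
python3 m.py | grep -E "green"; python3 look.py b2 0.602 0.172 0.03 35 5
```

```text
green top [287.4 210.5] [ 0.4535 -0.1068] hull 150 model 330
green scene [217.2 205.1] [ 0.4682 -0.1084] hull 310 model 387
top crop origin 149 121 scale 5
scene crop origin 311 179 scale 5
[ 0.4678 -0.1056  0.1196] 1.001186334859246 [ 0.79259986 -0.32606396 -0.32439984]
```

View pics/b2.png

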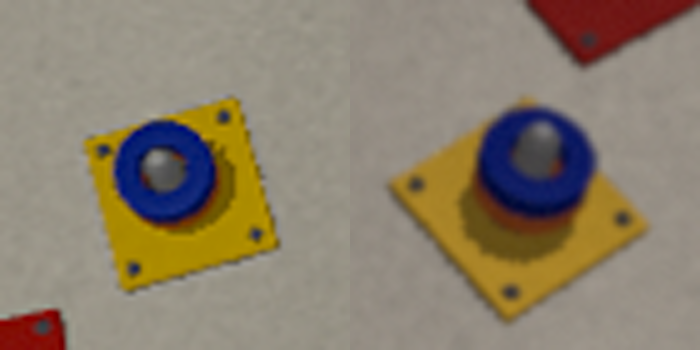

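Blue lies flat on orange in both views, at top crop (165,172) and scene crop (536,160). Next I'll pick up the green wheel.

>>> send_rows(
  moves="0 0 0 0 1 40 1;0 0 0 0 1 80 1;0 0 0 0 1 105 1;0 0 0 0 1 113 1;0 0 0 0 1 116 1;0 0 0 0 1 116 1;0 0 0 0 1 116 1;0 0 0 0 1 116 0.5;0 0 0 0 1 116 0.4;0 0 0 0 1 116 0.4;0 0 0 0 1 116 0.4;0 0 0 0 1 116 0.4;0 0 0 0 1 116 0.4;0 0 0 0 1 116 0.4;0 0 0 0 1 116 0.4;0 0 0 0 1 116 0.4",
)

```text
time: 14.32
eef_pos: [0.4674, -0.1075, 0.0039]
tcp_rot: [-3.142, 0.0, -0.0]
wrist_force: [-0.9, 1.5, 3.4]
grip_width: 0.607
```

>>> send_rows(
  moves="0 0 0 0 0 -40 0.4;0 0 0 0 0 -80 0.4;0 0 0 0 0 -116 0.4;0 0 0 15 -31 -116 0.4;0 0 0 30 -62 -116 0.4;0 0 0 45 -94 -116 0.4;0 0 0 60 -125 -116 0.4;0 0 0 75 -156 -116 0.4;0 0 0 90 -188 -116 0.4;0 0 0 105 -219 -116 0.4;0 0 0 120 -250 -116 0.4;0 0 0 130 -271 -116 0.4;0 0 0 135 -281.5 -116 0.4;0 0 0 135 -281.5 -116 0.4;0 0 0 135 -281.5 -116 0.4;0 0 0 135 -281.5 -116 0.4",
)

```text
time: 15.65
eef_pos: [0.602, 0.1725, 0.1194]
tcp_rot: [3.141, -0.002, -0.001]
wrist_force: [-0.0, -0.9, -2.0]
grip_width: 0.601
```

```bash
python3 bore.py 0.116 0.014; python3 look.py g1 0.602 0.172 0.06 35 5
```

```text
TCP [0.6021 0.1724 0.1197] pred [353.48495269 192.01392423] 49 seen [352.71428571 192.74603175] 63 ring centre (scene cam) [0.6033 0.17  ]
top crop origin 146 118 scale 5
scene crop origin 313 172 scale 5
[0.6022 0.1725 0.12  ] 0.601615574644896 [-0.07117924  0.302906   -1.6542259 ]
```

View pics/g1.png

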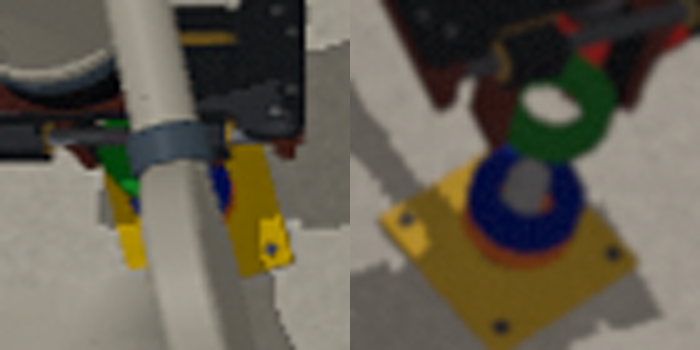

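Green is held over the post with its bore at crop (552,103), about 1 mm off in y. I'll correct that and lower it.

>>> send_rows(
  moves="0 0 0 0.3 -1.2 0 0.4;0 0 0 0.3 -1.2 15 0.4;0 0 0 0.3 -1.2 30 0.4;0 0 0 0.3 -1.2 40 0.4;0 0 0 0.3 -1.2 48 0.4;0 0 0 0.3 -1.2 55 0.4;0 0 0 0.3 -1.2 60 0.4;0 0 0 0.3 -1.2 62 0.4;0 0 0 0.3 -1.2 63.5 0.4;0 0 0 0.3 -1.2 63.5 0.4;0 0 0 0.3 -1.2 63.5 0.4",
)

```text
time: 16.72
eef_pos: [0.6032, 0.1752, 0.0579]
tcp_rot: [-3.141, 0.0, -0.003]
wrist_force: [-2.8, -0.6, 6.0]
grip_width: 0.609
```

>>> send_rows(
  moves="0 0 0 0 0 0 0.7;0 0 0 0 0 0 0.8;0 0 0 0 0 0 0.9;0 0 0 0 0 0 0.9;0 0 0 0 0 0 0.9;0 0 0 0 0 -30 0.9;0 0 0 0 0 -63 1;0 0 0 -10 40 -80 1;0 0 0 -60 200 -80 1;0 0 0 -60 200 -80 1;0 0 0 -60 200 -80 1;0 0 0 -60 200 -80 1;0 0 0 -60 200 -80 1;0 0 0 -60 200 -80 1",
)

```text
time: 17.88
eef_pos: [0.5423, -0.027, 0.1364]
tcp_rot: [3.141, -0.007, 0.001]
wrist_force: [-0.2, -0.1, 0.4]
grip_width: 0.999
```

```bash
python3 - <<'E'
from h import *
s=read_state();print(s["eef_pos"])
o=[];k=10;w=17
for c,g in(("top",(.467,-.268)),("scene",(.4745,-.2655))):
    im=get_image(c); x,y=proj(im,[[*g,.02]])[0].round().astype(int)
    a=cv2.resize(im["pixels"][y-w:y+w,x-w:x+w,::-1],None,fx=k,fy=k,interpolation=cv2.INTER_CUBIC); b=a.copy()
    for r,z in((.018,0),(.012,.046)):
        q=proj(im,cyl(r,z,z)[:90]+[*g,0]); cv2.polylines(b,[((q-[x-w,y-w]+.5)*k).astype(np.int32)],True,(0,0,255),1)
    o.append(np.vstack([a[20:-20],b[20:-20]]))
    p=proj(im,[[*g,0],[g[0]+.01,g[1],0],[g[0],g[1]+.01,0]]); print(c,"px/10mm",(p[1:]-p[0])*k)
cv2.imwrite("pics/k1.png",cv2.resize(np.hstack(o),None,fx=.95,fy=.95))
E
python3 look.py g2 0.602 0.172 0.04 35 5
```

```text
[ 0.54225324 -0.0269842   0.13638297]
top px/10mm [[ -1.8654249  -36.35616787]
 [-36.56700791   0.40630365]]
scene px/10mm [[  6.94504111  34.83382058]
 [ 40.95073201 -11.25277418]]
top crop origin 148 120 scale 5
scene crop origin 312 177 scale 5
[ 0.543  -0.0235  0.136 ] 1.0061017838904864 [-0.20426007  0.33833587  0.75974745]
```

View pics/k1.png

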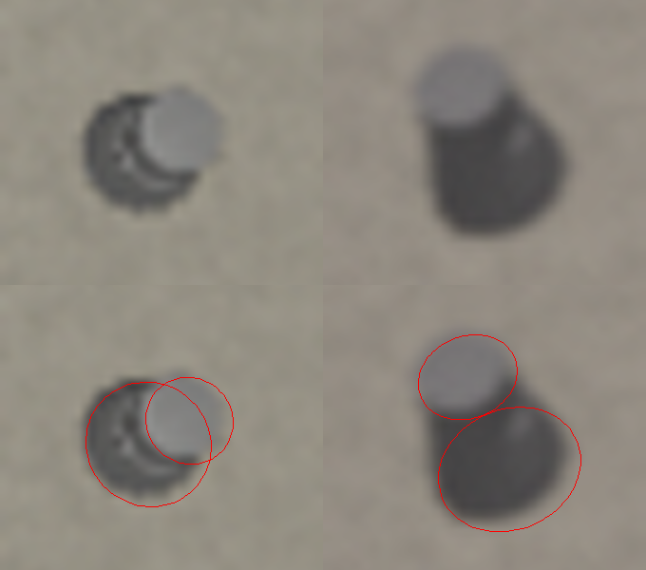

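View pics/g2.png

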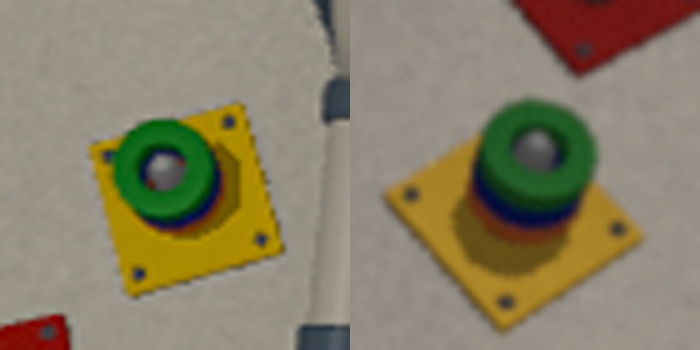

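Green sits flat on the stack in both views, at top crop (165,170) and scene crop (535,150). The overlay puts the cone at about (0.471,-0.2655).

>>> send_rows(
  moves="0 0 0 -72 242 20 1;0 0 0 -72 242 20 1;0 0 0 -72 242 20 1;0 0 0 -72 242 20 1;0 0 0 -72 242 20 1;0 0 0 -72 242 20 1;0 0 0 -72 242 20 1;0 0 0 -72 242 20 0.8;0 0 0 -72 242 20 0.8;0 0 0 -72 242 20 0.8;0 0 0 -72 242 20 0.8",
)

```text
time: 19.0
eef_pos: [0.4716, -0.2651, 0.1163]
tcp_rot: [-3.141, -0.004, -0.001]
wrist_force: [0.3, 0.0, -0.1]
grip_width: 0.807
```

```bash
python3 look.py k2 0.4713 -0.2655 0.06 30 6
```

```text
top crop origin 321 170 scale 6
scene crop origin 119 182 scale 6
[ 0.4714 -0.2655  0.1164] 0.8039012161472355 [ 0.50321457 -0.74209267  0.11552697]
```

View pics/k2.png

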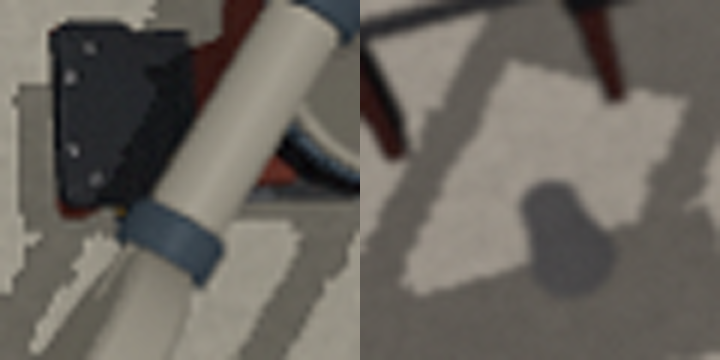

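The cone at scene crop (570,240) lies between and below the open fingers. I'll descend and grip the knob.

>>> send_rows(
  moves="0 0 0 0 0 35 0.8;0 0 0 0 0 65 0.8;0 0 0 0 0 82 0.8;0 0 0 0 0 87 0.8;0 0 0 0 0 87 0.8;0 0 0 0 0 87 0.8;0 0 0 0 0 87 0.5;0 0 0 0 0 87 0.4;0 0 0 0 0 87 0.3;0 0 0 0 0 87 0.2;0 0 0 0 0 87 0.15;0 0 0 0 0 87 0.15;0 0 0 0 0 87 0.15;0 0 0 0 0 87 0.15;0 0 0 0 0 87 0.15",
  force=25,
)

```text
time: 20.35
eef_pos: [0.4706, -0.2666, 0.0291]
tcp_rot: [-3.141, 0.0, 0.0]
wrist_force: [-0.4, 0.7, 1.5]
grip_width: 0.266
```

>>> send_rows(
  moves="0 0 0 0 0 -40 0.15;0 0 0 0 0 -80 0.15;0 0 0 0 0 -111 0.15;0 0 0 10 -34 -111 0.15;0 0 0 20 -68 -111 0.15;0 0 0 30 -102 -111 0.15;0 0 0 41 -136 -111 0.15;0 0 0 51 -170 -111 0.15;0 0 0 61 -204 -111 0.15;0 0 0 71 -238 -111 0.15;0 0 0 82 -272 -111 0.15;0 0 0 92 -306 -111 0.15;0 0 0 102 -340 -111 0.15;0 0 0 112 -374 -111 0.15;0 0 0 122 -408 -111 0.15;0 0 0 129 -430 -111 0.15;0 0 0 132 -440 -111 0.15;0 0 0 132 -440 -111 0.15;0 0 0 132 -440 -111 0.15;0 0 0 132 -440 -111 0.15",
)

```text
time: 22.02
eef_pos: [0.6025, 0.1716, 0.1399]
tcp_rot: [3.141, -0.002, -0.001]
wrist_force: [-0.4, 0.2, -1.6]
grip_width: 0.267
```

```bash
python3 look.py k3 0.602 0.172 0.07 35 5; python3 - <<'E'
from h import *
im=get_image("scene"); T=read_state()["eef_pos"]; g=T[:2]+[.0013,-.0025]
k=12;x,y=proj(im,[[*g,.09]])[0].round().astype(int);w=24
a=cv2.resize(im["pixels"][y-w:y+w,x-w:x+w,::-1],None,fx=k,fy=k,interpolation=cv2.INTER_CUBIC)
f=T[2]-.029
for c,r,z in((g,.018,f),(g,.013,f+.026),((.6035,.171),.009,.064),((.6035,.171),.004,.074)):
    q=proj(im,cyl(r,z,z)[:90]+[*c,0]); cv2.polylines(a,[((q-[x-w,y-w]+.5)*k).astype(np.int32)],True,(0,0,255),1)
p=proj(im,[[*g,f],[g[0]+.01,g[1],f],[g[0],g[1]+.01,f]]); print("px/10mm",(p[1:]-p[0])*k)
cv2.imwrite("pics/k4.png",a)
E
```

```text
top crop origin 146 117 scale 5
scene crop origin 314 170 scale 5
[0.6027 0.1715 0.1403] 0.26009083988078674 [-0.22006991  0.01118442 -1.19748651]
px/10mm [[ 23.88606582  43.89103796]
 [ 49.73730387 -14.36743786]]
```

View pics/k4.png

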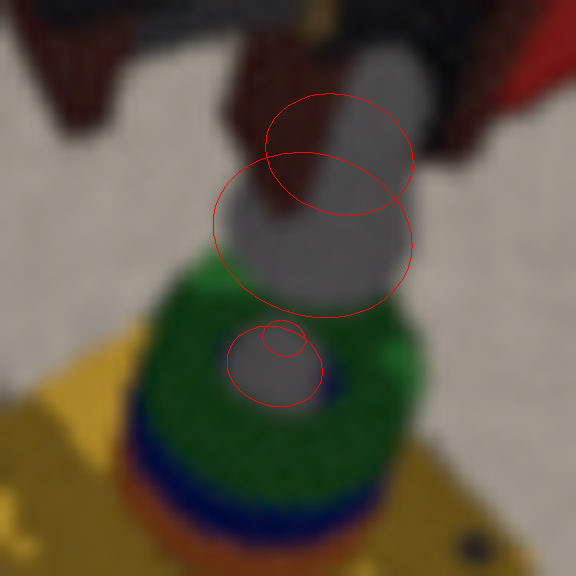

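The post overlay matches the image. The cone foot is seen within about 1 mm of the post axis (foot bottom at (320,308), post at (275,365)). I'll lower it gently.

>>> send_rows(
  moves="0 0 0 0.5 -1 0 0.15;0 0 0 0.5 -1 12 0.15;0 0 0 0.5 -1 22 0.15;0 0 0 0.5 -1 28 0.15;0 0 0 0.5 -1 34 0.15;0 0 0 0.5 -1 38 0.15;0 0 0 0.5 -1 40 0.15;0 0 0 0.5 -1 41 0.15;0 0 0 0.5 -1 41 0.15;0 0 0 0.5 -1 41 0.15",
)

```text
time: 23.0
eef_pos: [0.6034, 0.1742, 0.0996]
tcp_rot: [-3.141, 0.0, -0.001]
wrist_force: [-0.1, 0.1, -1.6]
grip_width: 0.27
```

>>> send_rows(
  moves="0 0 0 0 0 0.7 0.15;0 0 0 0 0 1.3 0.15;0 0 0 0 0 1.3 0.15;0 0 0 0 0 1.8 0.15;0 0 0 0 0 1.8 0.15",
)

```text
time: 23.42
eef_pos: [0.6032, 0.1742, 0.0973]
tcp_rot: [-3.142, 0.0, 0.0]
wrist_force: [0.1, 0.4, -0.8]
grip_width: 0.269
```

>>> send_rows(
  moves="0 0 0 0 0 0.5 0.15;0 0 0 0 0 0.5 0.15;0 0 0 0 0 0.5 0.4;0 0 0 0 0 0.5 0.6;0 0 0 0 0 0.5 0.8;0 0 0 0 0 0.5 0.8;0 0 0 0 0 0.5 0.8;0 0 0 0 0 -35 0.8;0 0 0 0 0 -70 1;0 0 0 0 0 -110 1;0 0 0 -30 40 -120 1;0 0 0 -100 300 -120 1;0 0 0 -100 300 -120 1;0 0 0 -100 300 -120 1;0 0 0 -100 300 -120 1;0 0 0 -100 300 -120 1;0 0 0 -100 300 -120 1;0 0 0 -100 300 -120 1;0 0 0 -100 300 -120 1;0 0 0 -100 300 -120 1",
)

```text
time: 25.08
eef_pos: [0.5028, -0.127, 0.2175]
tcp_rot: [-3.141, 0.005, -0.001]
wrist_force: [0.2, 0.8, -0.3]
grip_width: 0.994
```

```bash
python3 look.py f1 0.602 0.172 0.06 35 5; python3 - <<'E'
from h import *
o=[];k=8;w=23
for n,g in(("top",(.6002,.1733)),("scene",(.6036,.171))):
    im=get_image(n); x,y=proj(im,[[*g,.07]])[0].round().astype(int)
    a=cv2.resize(im["pixels"][y-w:y+w,x-w:x+w,::-1],None,fx=k,fy=k,interpolation=cv2.INTER_CUBIC)
    for r,z in((.018,.068),(.012,.114),(.027,.068),(.027,.024)):
        q=proj(im,cyl(r,z,z)[:90]+[*g,0]); cv2.polylines(a,[((q-[x-w,y-w]+.5)*k).astype(np.int32)],True,(0,0,255),1)
    o.append(a)
cv2.imwrite("pics/f2.png",np.hstack(o))
E
```

```text
top crop origin 146 118 scale 5
scene crop origin 313 172 scale 5
[ 0.5034 -0.1251  0.2174] 0.9970632845210314 [ 0.21822832 -0.14829485 -0.69269825]
```

View pics/f2.png

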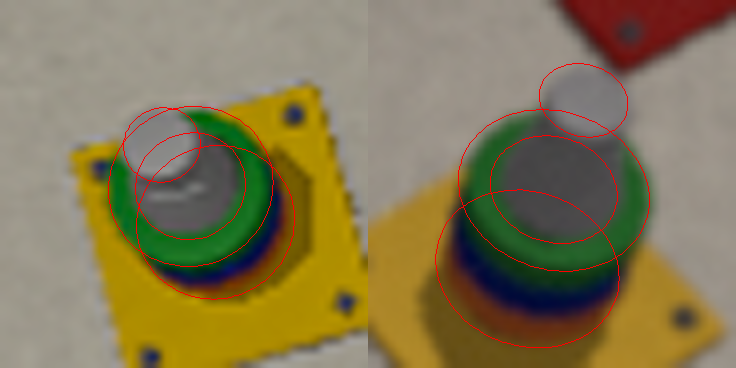

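The stack matches the projected model circles in both cameras: the knob at (162,143) in top and (585,103) in scene, with the green rim and ring on their outlines. I'm handing in.

```bash
python3 -c "
from station import *
print(finish_job())"
```

```text
the job is handed in; nothing more can be done
None
```

I stacked the orange ring, the smallest of the three blue wheels, the green wheel and the steel cone (knob up) on the yellow stand's post, and handed the job in at about 25 s on the robot clock. `finish_job` gives no verdict, so what follows rests on my own checks.

- **Placing:** I lowered each part down the post under grip. The highest wrist force in the readings at the end of each move while placing was about 6 N, as the green wheel touched down. The cone went on at about 1 N.
- **Final check:** In both cameras the stacked parts lie flat and match the expected outlines to within about 1–2 mm. The gripper was open and about 0.3 m away.
- **Bystanders:** I did not measure the drum, stone and jar again at the end. The arm passed above them or stayed clear, and no unexpected force appeared.
- **Disagreement:** The two cameras put the stand about 3.6 mm apart in x and 2.6 mm in y. I corrected for this by comparing each held part with the post in the scene camera. Colour-outline fits of the ring on the stand also came out about 3 mm off the fitted stand centre, probably because its shaded side was missed. That is still inside the 6.5 mm limit.

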